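# Load a drawer front into the handle-drilling jig and lock it with the cam

### The arm

A 6-joint arm with a two-finger parallel gripper is mounted at the origin on a cart in front of the work surface, level with it; the furniture and walls round the work are solid. World frame = base frame: x ahead of the robot, y to its left, z up, the work surface at z = 0. Lengths are in m, angles in degrees, forces in N, time in s.
With the tool pointing down it reaches from about 0.275 to 0.875 m from the base axis. Payload 12.5 kg.
Tool frame: the origin (TCP) lies between the finger pads; the fingertips stand bot.nose_length ahead of it and the grasp point (between the pads) lies 6 mm ahead of it (bot.nose_length is the distance from the TCP to the fingertips, in m); z points along the fingers, y is the line along which they close (so a half turn about z gives the same grasp; the last joint's range is limited). The gripper opens to 85 mm and grips with 20 to 120 N. Pads are 22 mm wide; open, the fingers measure 114 mm over their backs; the gripper's body (76 mm by 85 mm) begins 54 mm behind the grasp point. The pads swing forward as they close: fully open they stand 13 mm farther back than shut.
Start: joints at [-71.769, 20.094, 94.641, -0, 65.266, -4.847], TCP at [0.216, -0.506, 0.256] pointing down, gripper open.
Joint ranges: [-157.81, 157.81], [-45, 120.19], [0.68, 151.7], [-89.99, 269.99], [4.06, 180], [-164.3, 164.3]. Speed limits (degrees/s): [127.2, 127.2, 159.86, 180, 180, 180].

### API

Orientations are given as a 3x3 rotation matrix whose columns are the frame's x, y, z axes.
In Python, from plant import bot gives the robot as it stands. The module is installed in compiled form; this text tells all that it offers.
- The arm moves only by the tool jog_arm, never from a script. Its argument "motion" is text: rows parted by semicolons, each of 7 numbers parted by spaces: the shift along the tool's x, y, z in cm, then the turn, a rotation vector about the tool's x, y, z in rad, then the finger opening in cm, from 0 to 8.54. In form: x y z ax ay az jaw; .... A call has 1 to 12 rows; each row shifts and turns the commanded pose from where the row before left it, along the tool's axes as they then stand; what a row does not reach is not made up. A row lasts 1/10 s, in which the tool goes at most 50 mm and 8.59 degrees, less where a joint would pass 70% of its speed; a pose out of reach is approached as far as the arm can. A call is refused whole if a number of a shift passes 5 or a number of a turn 0.15, either way. A call with a gripper value outside its range is refused whole. The fingers move at their own pace and stop on an object; "grip_force" is the grip in N (left out, the last holds). Time passes only in rows, so rows that do not move let the fingers close. It gives the time, the measured TCP pose, the force, the opening and the grip force at its end, in the units of the state.
- bot.sense(): the state, without advancing time (a new reading comes with each control period).
- bot.get_image(name): name is "scene" or "top"; returns (picture, depth): 480x640x3 uint8, red, green, blue; 480x640 float32, m along the optical axis (not along the pixel's ray), 0 where there is no reading.
- bot.calibration(name): a dict with "mtx" (3x3 intrinsics, pixels), "eye" and "attitude" of the camera in the world. Camera axes: x right, y down, z forward; pixel columns grow to the right and rows downward; lengths in m; the calibration is good to about 2 mm. A picture is of the moment at which its call begins. calibration takes no time and is no camera call.
- bot.finish_job(): hands the job in; it is judged then, once.
The state is a dict: "time_s": time; "joints": joint angles; "qd": joint speeds; "tau": joint torques, N m; "tool_pos": TCP position; "eef_rot": TCP orientation; "force": force on the tool from outside, world axes, zero at the start; "ft_torque": the same for the moment, N m; "opening": finger opening in m; "finger_force": force on a finger pad.
Only numpy, scipy, OpenCV 4.12 (cv2) and the standard library are available. Lean on these libraries where they do the work, as an engineer would, in place of code of your own. Each camera call takes 0.05 s, during which the arm holds its last target. There are 200 camera calls.

### The job

Get the loose drawer front ready for drilling its handle holes: slide it flat along the bench onto the jig's bed, under the drill plate, until it sits against the end stop and the fence. Then swing the jig's cam lever round until it locks the front against the fence, and leave everything else on the bench where it is.

Things in the scene. Friction and masses are not known exactly. Their poses are not given: they have to be found in the camera images.
- drawer_front: The loose drawer front: plain flat wooden board, 120 x 180 x 18 mm (x, y, z), about 0.27 kg, flat on the bench to the right of the jig; too wide to grasp. Origin: centre of its underside; y runs along the 180 mm. It has no holes, and both ways round are the same. (Two finished fronts with holes, stacked at the back, are not used.)
- jig: The drilling jig, screwed to the bench. Origin on the bench top under the middle of the seat; x points to the fence, y from the open mouth to the end stop, z up. Bed: 3 mm sheet, x -127 to +95, y -95 to +125 mm; at the mouth a bevel falls to the bench at y -120 mm, so a board slides up onto it. The long side across from the fence is open but for the cam.
- seat (a point): Point on top of the bed, 3 mm above the jig's origin, axes as the jig's: the drawer front's origin lies here when home, its length along y. Its trailing end is then at y -90 mm, clear of the drill plate, where it can be pushed.
- fence (a point): Top edge of the fence's face, 26 mm above the bench, at x +60, y +25 mm in the jig's frame. The fence is a 30 mm wide batten along the jig's y, its face from y -71 to +115 mm, then flared back to x +72 at y -94 mm as a lead-in.
- end_stop (a point): Top edge of the end stop's face, 26 mm above the bench, at x 0, y +90 mm in the jig's frame. The stop is a batten along the jig's x, from x -52 to +52 mm.
- drill_plate (a point): Centre of the top of the aluminium drill plate, 32 mm above the bench, at x +37.5, y 0 in the jig's frame. It is 105 x 104 x 6 mm, fixed on the fence and overhanging the bed, underside 26 mm above the bench (5 mm above a seated front); two steel bushes on it rise to 39 mm. The front slides in under it from the mouth.
- cam_pivot (a point): Pivot of the cam, at x -91.4, y 0, z 14 mm in the jig's frame, axes as the jig's; the lever turns about the vertical through it.
- cam_disc (a point): The cam: wooden disc of 24 mm radius whose centre is 9 mm off the pivot, in one piece with its 22 mm wide lever, 4.5 to 21.5 mm above the bench. This point: centre of its underside. It presses on the drawer front's side when the lever is swung.
- cam_lever (a joint): Lever angle, rad, counter-clockwise from above. 0 = open: lever 140 deg counter-clockwise from the jig's x, disc 13 mm clear of a seated front (11 at 0.25). It closes towards the mouth, meets a front that is home at about 1.66, then wedges it against the fence and towards the end stop; limit 1.85. Friction 0.1 N m, no spring: stays where left. Locking takes up to about 15 N at the knob.
- cam_knob (a point): Middle of the upright turned knob at the end of the cam lever, 85 mm from the pivot, 41.5 mm above the bench. The knob is 15 to 19 mm thick and stands from 21.5 to 59.5 mm above the bench; push it or grasp it from above.
- tape_measure: Bystander: tape measure standing behind the work, 37 x 80 x 64 mm. Origin at the centre of its underside.
- sanding_block: Bystander: cork sanding block lying to the right of the work, 62 x 112 x 36 mm. Origin at the centre of its underside.
- screw_carton: Bystander: small cardboard screw carton standing behind the jig, 60 x 100 x 50 mm. Origin at the centre of its underside.

How it is judged:
By the outcome, as a careful person would: the job done as asked, in the order asked, and still so for the second after the job is handed in, with the robot touching nothing.
It also fails if it takes over 72 s, if anything falls off the work surface, if the arm or the gripper's body presses on something with over 40 N, if the wrist force passes 120 N, or if a joint passes its speed limit or range.

## Working session

There is one attempt and no reset: what is moved stays moved. The work goes in short steps, Python scripts to look and compute and a tool call to move; the robot and the scene stay as the last step left them, time stands still between calls to the robot, and variables do not carry over. Pictures are saved under pics/ and viewed, at most 10 in all, crops included, and the job is handed in when it is done.

Besides the shell and the picture viewer there is one more tool, called after "Call:" by a JSON object that holds its "method" and its "body". jog_arm: Moves the arm, as the interface text tells. Its arguments: {"type":"object","properties":{"motion":{"type":"string"},"grip_force":{"type":"number"}},"required":["motion"]}

```bash
mkdir -p pics
cat > h.py <<'E'
import numpy as np, cv2
from plant import bot
def cal(n):
    c=bot.calibration(n); return np.array(c["mtx"]),np.array(c["eye"]),np.array(c["attitude"])
def ray(n,u,v,z):
    K,e,R=cal(n); d=R@np.linalg.solve(K,[u,v,1.]); return e+d*(z-e[2])/d[2]
def proj(n,p):
    K,e,R=cal(n); q=K@(R.T@(np.array(p)-e)); return q[:2]/q[2]
def cloud(n,d):
    K,e,R=cal(n); v,u=np.mgrid[:480,:640]
    P=np.stack([u,v,np.ones_like(u)],-1)@np.linalg.inv(K).T*d[...,None]
    return P@R.T+e
E
python3 - <<'E'
from h import *
for n in("top","scene"):
    im,d=bot.get_image(n); cv2.imwrite(f"pics/{n}0.png",im[...,::-1]); np.savez(f"{n}0.npz",im=im,d=d)
    print(n,cal(n))
s=bot.sense(); print(s["eef_rot"],s["tool_pos"],bot.nose_length,s["time_s"],s["opening"])
E
```

```text
top (array([[605.1521083 ,   0.        , 321.72108799],
       [  0.        , 605.1521083 , 235.71922988],
       [  0.        ,   0.        ,   1.        ]]), array([ 0.36984206, -0.11419637,  1.45451412]), array([[-1.44247860e-03, -9.82474551e-01,  1.86391192e-01],
       [-9.99979771e-01,  2.62482901e-04, -6.35527159e-03],
       [ 6.19496810e-03, -1.86396589e-01, -9.82455054e-01]]))
scene (array([[539.16179111,   0.        , 320.54808269],
       [  0.        , 539.16179111, 230.95229646],
       [  0.        ,   0.        ,   1.        ]]), array([0.03428728, 0.910974  , 0.73858904]), array([[-0.86518275, -0.26678921,  0.42459666],
       [-0.50114219,  0.43002969, -0.75095337],
       [ 0.01775708, -0.86249521, -0.5057536 ]]))
[[ 9.19960572e-01  3.92010762e-01 -3.27661606e-04]
 [ 3.92010889e-01 -9.19960034e-01  9.99491686e-04]
 [ 9.03759154e-05 -1.04793986e-03 -9.99999447e-01]] [ 0.21553658 -0.50570922  0.25582334] 0.025 0.1 0.08508053001652242
```

View pics/top0.png

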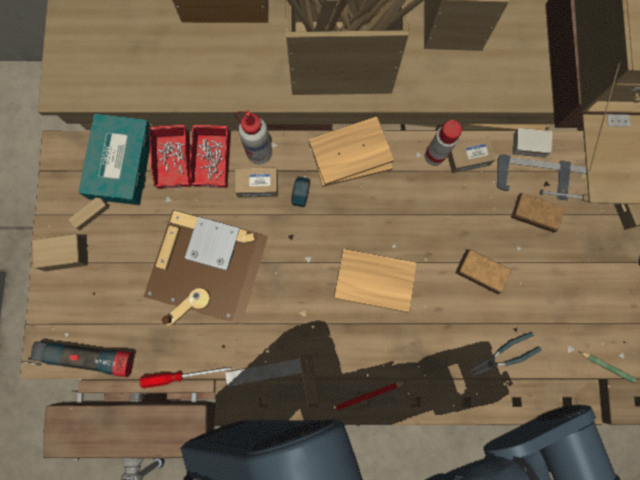

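View pics/scene0.png

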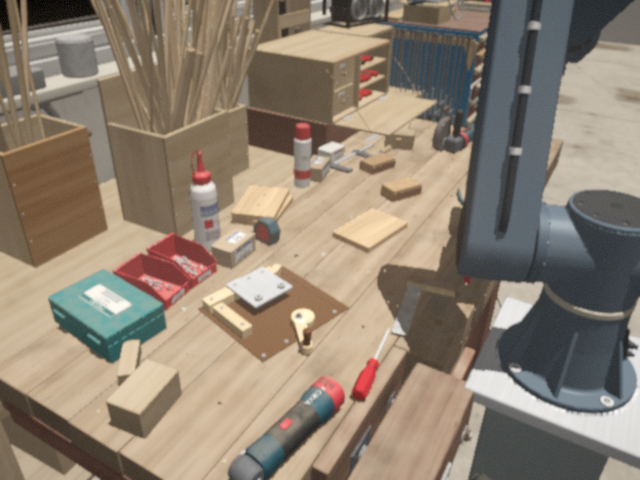

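The top view shows the jig at about (207,265): fence at its upper side, end stop at left (165,247), cam at (200,298), knob at (170,318) and mouth facing right. The board is at (375,280), with the sanding block to its right at (485,270). The scene view confirms this.

```bash
cat > m.py <<'E'
from h import *
def rect(mask,z,n="top"):
    c=max(cv2.findContours(mask.astype(np.uint8),0,2)[0],key=cv2.contourArea)
    w=np.array([ray(n,u,v,z)[:2] for u,v in c[:,0]],np.float32)
    (cx,cy),s,a=cv2.minAreaRect(w*1000); return np.round([cx,cy,*s,a],1),c
E
python3 - <<'E'
from m import *
f=np.load("top0.npz");im,d=f["im"],f["d"]
P=cloud("top",d); 
for u,v in [(375,280),(330,235),(212,243),(200,298),(160,290),(170,318),(485,270)]: print(u,v,P[v,u].round(4),im[v,u])
hsv=cv2.cvtColor(im,cv2.COLOR_RGB2HSV)
z=P[...,2]
def box(m,a,b,c,e):
    o=np.zeros(m.shape,bool);o[c:e,a:b]=m[c:e,a:b];return o
print("board",rect(box((z>.010)&(z<.03),325,430,240,320),.018)[0])
print("sand",rect(box((z>.018),450,520,240,300),.036)[0])
print("plate",rect(box((hsv[...,1]<50)&(hsv[...,2]>110),180,250,205,275),.032)[0])
bed=box((hsv[...,1]>60)&(hsv[...,2]<125),135,280,200,330)
r,c=rect(bed,.003); print("bed",r)
o=im.copy(); cv2.drawContours(o,[c],-1,(0,255,0),1)
cv2.imwrite("pics/crop1.png",cv2.resize(o[195:335,130:430,::-1],None,fx=2.6,fy=2.6))
E
```

```text
375 280 [ 0.5346 -0.2501  0.0206] [208 163 108]
330 235 [ 0.6471 -0.1438  0.0026] [142 116  87]
212 243 [0.6224 0.1385 0.0307] [183 184 180]
200 298 [0.4921 0.1642 0.0212] [223 200 133]
160 290 [ 0.5135  0.2657 -0.0028] [109  81  58]
170 318 [0.4446 0.2293 0.0357] [44 32 28]
485 270 [ 0.5561 -0.5089  0.0377] [166 128  83]
board [ 535.6 -250.7  179.8  120.6   79.3]
sand [ 554.7 -507.   112.3   64.2   62.8]
plate [622.8 139.  106.4 107.5  74.4]
bed [547.7 157.9 345.4 247.4  82.7]
```

View pics/crop1.png

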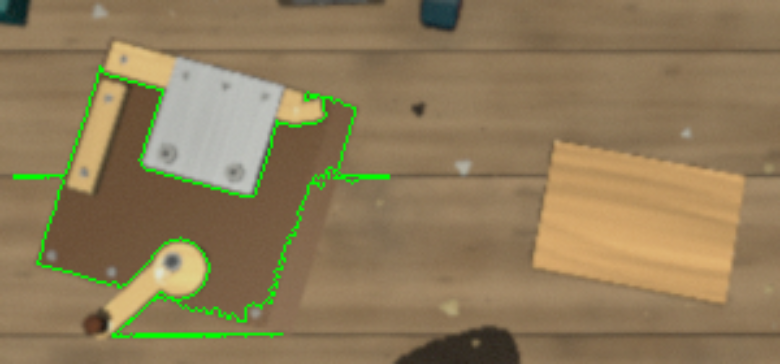

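The outline traces the board cleanly. On the jig, the plate, the end stop (95,135), the cam screw (173,262) and the bed's lower-left corner (38,263) are all usable. Next I fit the jig pose from these.

```bash
cat >> m.py <<'E'
def T2(p,x,y):
    c,s=np.cos(p[2]),np.sin(p[2]); return np.array([p[0]+c*x-s*y,p[1]+s*x+c*y])
E
python3 - <<'E'
from m import *
from scipy.optimize import least_squares
# crop px -> (jig x,y,z)
pts=[((38,263),(-127,125,3)),((143,163),(-15,52,32)),((254,195),(-15,-52,32)),((283,88),(90,-52,32)),((175,57),(90,52,32)),
((68,187),None),((173,262),(-91.4,0,21.5)),((103,83),(52,90+25,26)),((127,88),(52,90,26)),((93,193),(-52,90,26))]
W=[];J=[]
for (x,y),j in pts:
    if j is None: continue
    W.append(ray("top",130+(x+.5)/2.6-.5,195+(y+.5)/2.6-.5,j[2]/1000)[:2]*1000);J.append(j[:2])
W=np.array(W);J=np.array(J,float)
r=least_squares(lambda p:(T2(p,J[:,0],J[:,1]).T-W).ravel(),[580,150,-.27],loss="soft_l1",f_scale=2)
print(r.x,np.degrees(r.x[2]));print((T2(r.x,J[:,0],J[:,1]).T-W).round(1))
p=r.x;np.save("jig.npy",p)
# knob
k=ray("top",130+95/2.6,195+322/2.6,.0595)[:2]*1000
def inv(w): 
    c,s=np.cos(p[2]),np.sin(p[2]);dx,dy=w[0]-p[0],w[1]-p[1];return np.array([c*dx+s*dy,-s*dx+c*dy])
kj=inv(k);print("knob",k,kj, np.hypot(kj[0]+91.4,kj[1]),np.degrees(np.arctan2(kj[1],kj[0]+91.4)))
print("board in jig",inv((535.6,-250.7)),"yaw",-10.7-np.degrees(p[2]),"sand",inv((554.7,-507)))
E
```

```text
[ 5.85996848e+02  1.47770322e+02 -2.69125676e-01] -15.419765384132182
[[-2.1  1. ]
 [-2.1  0. ]
 [-0.3  1.8]
 [ 1.6 -2.2]
 [ 0.  -2.4]
 [-0.2 -1.2]
 [ 3.5  1.6]
 [ 1.5 -0.1]
 [-0.9  0.7]]
knob [441.41761151 231.37833309] [-161.6053489    42.15645156] 81.88991038182535 149.01629944154817
board in jig [  57.36600049 -397.52683182] yaw 4.719765384132183 sand [ 143.92574227 -639.52251588]
```

Call:
{"method": "jog_arm", "body": {"motion": "0 0 2 0 0 0.1344 6; 0 0 2 0 0 0.1344 6; 0 0 2 0 0 0.1344 6; 0 0 2 0 0 0.1344 6; 0 0 2 0 0 0.1344 6; 0 0 0 0 0 0 6"}}

```text
time_s: 0.7
tool_pos: [0.2152, -0.5046, 0.1539]
eef_rot: [[0.963, -0.268, -0.002], [-0.268, -0.963, 0.005], [-0.003, -0.004, -1.0]]
force: [0.3, 0.6, 0.3]
opening: 0.0601
finger_force: 0.0
```

```bash
cat > go.py <<'E'
import sys
from m import *
p=np.load("jig.npy")
def where():
    s=bot.sense();R=np.array(s["eef_rot"]);t=np.array(s["tool_pos"])*1000
    c,q=np.cos(p[2]),np.sin(p[2]);dx,dy=t[0]-p[0],t[1]-p[1]
    print("t",s["time_s"],"jig xyz",np.round([c*dx+q*dy,-q*dx+c*dy,t[2]],1),"yaw in jig",round(np.degrees(np.arctan2(R[1,0],R[0,0])-p[2]),2),"tilt",R[:2,2].round(4),"op",s["opening"],"F",np.round(s["force"],1))
    return R,t
def to(x,y,z):
    R,t=where();w=np.array([*T2(p,x,y),z]);print("cm tool:",(R.T@(w-t)/10).round(2))
if __name__=="__main__": to(*map(float,sys.argv[1:]))
E
python3 go.py 155 -397 100
```

```text
t 0.7 jig xyz [-184.  -727.5  153.9] yaw in jig -0.12 tilt [-0.0015  0.0046] op 0.060083558431135296 F [0.3 0.6 0.3]
cm tool: [ 33.85 -33.1    5.43]
```

Call:
{"method": "jog_arm", "body": {"motion": "2.5 -2.5 0 0 0 0 6; 2.8 -2.75 0 0 0 0 6; 2.8 -2.75 0.5 0 0 0 6; 2.8 -2.75 0.5 0 0 0 6; 2.8 -2.75 0.5 0 0 0 6; 2.8 -2.75 0.5 0 0 0 6; 2.8 -2.75 0.5 0 0 0 6; 2.8 -2.75 0.5 0 0 0 6; 2.8 -2.75 0.5 0 0 0 6; 2.8 -2.75 0.5 0 0 0 6; 2.8 -2.75 0.4 0 0 0 6; 2.8 -2.75 0.5 0 0 0 6"}}

```text
time_s: 1.9
tool_pos: [0.6254, -0.278, 0.1084]
eef_rot: [[0.965, -0.261, 0.001], [-0.261, -0.965, -0.001], [0.001, 0.0, -1.0]]
force: [-0.2, -0.2, -0.4]
opening: 0.0596
finger_force: 0.0
```

```bash
python3 go.py 155 -397 32
```

```text
t 1.9 jig xyz [ 151.2 -400.   108.4] yaw in jig 0.26 tilt [ 0.0009 -0.0005] op 0.059564897442882306 F [-0.2 -0.2 -0.4]
cm tool: [ 0.37 -0.3   7.64]
```

Call:
{"method": "jog_arm", "body": {"motion": "0.3 -0.3 3 0 0 0 6; 0 0 3 0 0 0 6; 0 0 1.4 0 0 0 6; 0 0 0 0 0 0 6; 0 0 0.2 0 0 0 6; 0 0 0.2 0 0 0 6; 0 0 0 0 0 0 6"}}

```text
time_s: 2.6
tool_pos: [0.6278, -0.2771, 0.0304]
eef_rot: [[0.964, -0.266, 0.001], [-0.266, -0.964, -0.001], [0.001, 0.0, -1.0]]
force: [-0.1, -0.4, 1.2]
opening: 0.0602
finger_force: 0.0
```

Run:
```python
from go import *
to(80,-397,28)
im,d=bot.get_image("scene");R,t=where()
u,v=proj("scene",[t[0]/1000,t[1]/1000,0.01]);u,v=int(u),int(v);print(u,v)
cv2.imwrite("pics/s1.png",cv2.resize(im[v-70:v+50,u-90:u+70,::-1],None,fx=4.5,fy=4.5))
```

```text
t 2.6 jig xyz [ 153.2 -398.5   30.4] yaw in jig 0.0 tilt [ 0.0013 -0.0007] op 0.06022230650064532 F [-0.1 -0.4  1.2]
cm tool: [-7.32 -0.15  0.23]
t 2.65 jig xyz [ 153.2 -398.5   30.3] yaw in jig 0.0 tilt [ 0.0011 -0.0006] op 0.05971651858314995 F [-0.6  0.3 -0.2]
345 216
```

View pics/s1.png

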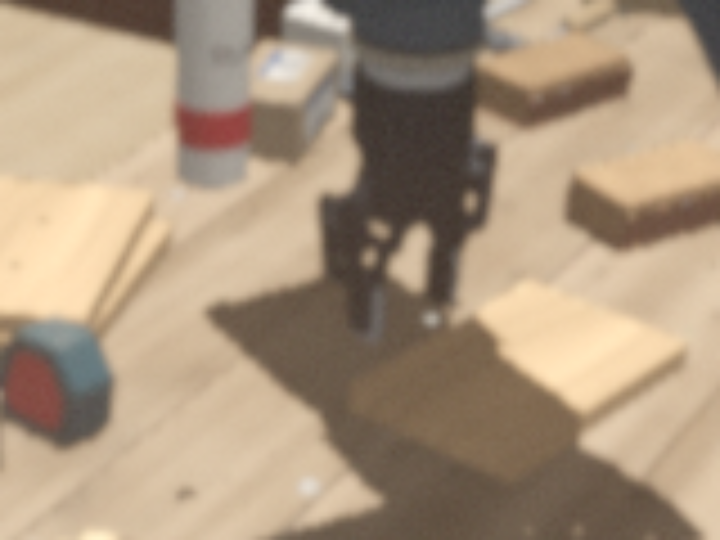

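The scene crop shows both fingertips standing behind the board's far long side, (365,330) and (435,310), near bench height.

Call:
{"method": "jog_arm", "body": {"motion": "-1 -0.1 0.2 0 0 0 6; -1 0 0 0 0 0 6; -0.6 0 0 0 0 0 6; -0.6 0 0 0 0 0 6; -0.6 0 0 0 0 0 6; -0.6 0 0 0 0 0 6; -0.6 0 0 0 0 0 6; -0.6 0 0 0 0 0 6; -0.6 0 0 0 0 0 6; -0.6 0 0 0 0 0 6; -0.5 0 0 0 0 0 6; 0 0 0 0 0 0 6"}}

```text
time_s: 3.85
tool_pos: [0.5563, -0.256, 0.0271]
eef_rot: [[0.964, -0.266, -0.002], [-0.266, -0.964, 0.001], [-0.002, -0.0, -1.0]]
force: [1.0, 0.5, 0.5]
opening: 0.0598
finger_force: 0.3
```

```bash
cat > bd.py <<'E'
from go import *
def board(a=0,b=640,c=200,e=340,x=None):
    im,d=bot.get_image("top");P=cloud("top",d);hsv=cv2.cvtColor(im,cv2.COLOR_RGB2HSV)
    m=(hsv[...,1]>85)&(im[...,0].astype(int)>im[...,2]+40)&(P[...,2]>.008)&(P[...,2]<.032)
    q=np.zeros(m.shape,np.uint8);q[c:e,a:b]=m[c:e,a:b]
    r,_=rect(q,.018);w=r[:2]
    cc,s=np.cos(p[2]),np.sin(p[2]);dx,dy=w[0]-p[0],w[1]-p[1]
    print("board",r,"jig",np.round([cc*dx+s*dy,-s*dx+cc*dy],1),"ang",round(r[4]-np.degrees(p[2]),1))
    return im
E
python3 - <<'E'
from bd import *
where(); im=board(270,440,225,345); cv2.imwrite("pics/t2.png",cv2.resize(im[190:350,130:450,::-1],None,fx=2.5,fy=2.5))
E
```

```text
t 3.85 jig xyz [  78.7 -397.1   27.1] yaw in jig -0.01 tilt [-0.0015  0.0007] op 0.05980750264930608 F [1.  0.5 0.5]
board [ 453.5 -308.1   15.3   94.    74.4] jig [  -6.5 -474.7] ang 89.8
```

View pics/t2.png

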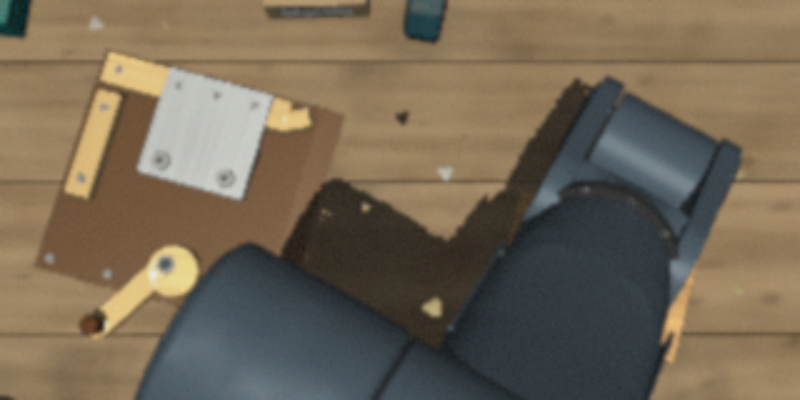

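The arm hides most of the board. Only its trailing corner shows, at (680,320). I'll finish this push, then back off to look.

Call:
{"method": "jog_arm", "body": {"motion": "-0.6 0 0 0 0 0 6; -0.5 0 0 0 0 0 6; 0 0 0 0 0 0 6; 0 0 0 0 0 0 6; 2 0 0 0 0 0 6; 1 0 -3 0 0 0 6; 0 0 -5 0 0 0 6; 0 4 -2 0 0 0 6; 0 4.5 0 0 0 0 6; 0 4.5 0 0 0 0 6; 0 4 0 0 0 0 6; 0 0 0 0 0 0 6"}}

```text
time_s: 5.1
tool_pos: [0.5284, -0.4295, 0.127]
eef_rot: [[0.963, -0.27, -0.0], [-0.27, -0.963, -0.001], [-0.0, 0.001, -1.0]]
force: [0.7, 0.6, 0.3]
opening: 0.0598
finger_force: 0.0
```

Run:
```python
from bd import *
print(np.round(bot.sense()["joints"],1)); to(-4,-550,130); im=board(270,440,225,345); cv2.imwrite("pics/t3.png",im[190:350,130:450,::-1])
```

```text
[-43.   41.4  79.   -0.1  59.5  62.7]
t 5.1 jig xyz [  97.9 -571.8  127. ] yaw in jig -0.24 tilt [-0.0004 -0.0007] op 0.059809916952530115 F [0.7 0.6 0.3]
cm tool: [-10.2   -2.14  -0.3 ]
board [ 509.4 -189.9   85.9   78.4   74.6] jig [  15.9 -345.9] ang 90.0
```

Call:
{"method": "jog_arm", "body": {"motion": "-4.5 1 0 0 0 0 6; 0 0 0 0 0 -0.1428 6; 0 0 0 0 0 -0.1428 6; 0 0 0 0 0 -0.1428 6; 0 0 0 0 0 -0.1428 6; 0 0 0 0 0 -0.1428 6; 0 0 0 0 0 -0.1428 6; 0 0 0 0 0 -0.1428 6; 0 0 0 0 0 -0.1428 6; 0 0 0 0 0 -0.1428 6; 0 0 0 0 0 -0.1428 6; 0 0 0 0 0 -0.1428 6"}}

```text
time_s: 6.35
tool_pos: [0.4848, -0.4216, 0.127]
eef_rot: [[0.259, 0.966, -0.001], [0.966, -0.259, 0.001], [0.001, -0.001, -1.0]]
force: [-0.4, -0.1, -0.2]
opening: 0.0599
finger_force: 0.0
```

Run:
```python
from bd import *
to(-4,-540,40); im=board(270,440,225,345); cv2.imwrite("pics/t4.png",cv2.resize(im[190:350,130:450,::-1],None,fx=2.5,fy=2.5))
```

```text
t 6.35 jig xyz [  53.8 -575.8  127. ] yaw in jig 90.4 tilt [-0.0007  0.001 ] op 0.05993080796171365 F [-0.4 -0.1 -0.2]
cm tool: [ 3.61 -5.74  8.71]
board [ 494.5 -206.   125.2   98.4   74.6] jig [   5.9 -365.4] ang 90.0
```

View pics/t4.png

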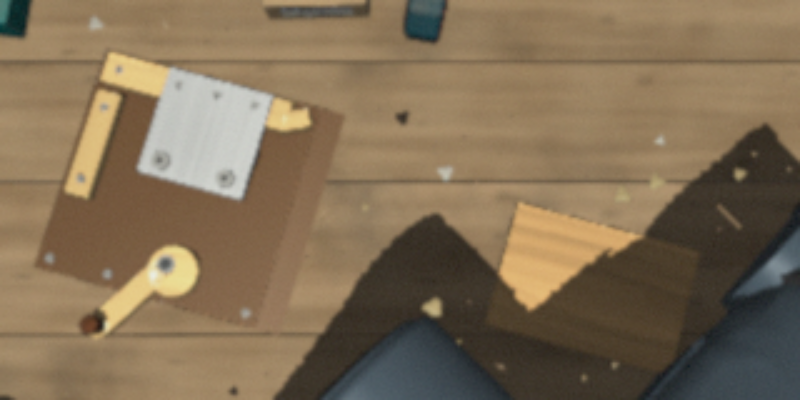

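The whole board is visible, half in shadow, with corners near (518,203), (698,250), (668,372) and (488,325), parallel to the jig.

Run:
```python
from bd import *
c,s=np.cos(p[2]),np.sin(p[2])
for x,y in [(518,203),(698,250),(668,372),(488,325)]:
    w=ray("top",130+x/2.5-.3,190+y/2.5-.3,.018)[:2]*1000-p[:2]; print(np.round([c*w[0]+s*w[1],-s*w[0]+c*w[1]],1))
```

```text
[  53.6 -304.1]
[  55.5 -480.9]
[ -63.1 -481.1]
[ -65.6 -306.9]
```

Call:
{"method": "jog_arm", "body": {"motion": "1.8 -2.9 0 0 0 0.007 6; 1.8 -3 0 0 0 0 6; 1.4 0 0 0 0 0 6; 0 0 4.5 0 0 0 6; 0 0 3.5 0 0 0 6; 0 0 1.5 0 0 0 6; 0 0 0.4 0 0 0 6; 0 0 0 0 0 0 6"}}

```text
time_s: 7.2
tool_pos: [0.4416, -0.359, 0.0288]
eef_rot: [[0.273, 0.962, 0.0], [0.962, -0.273, -0.0], [-0.0, 0.0, -1.0]]
force: [0.8, 0.4, 0.8]
opening: 0.0596
finger_force: 0.0
```

```bash
python3 go.py -5 -250 28
```

```text
t 7.2 jig xyz [  -4.4 -526.9   28.8] yaw in jig 89.57 tilt [ 0.0003 -0.0002] op 0.05963121682525268 F [0.8 0.4 0.8]
cm tool: [27.69 -0.27  0.07]
```

Call:
{"method": "jog_arm", "body": {"motion": "1.5 0 0.1 0 0 0 6; 1 0 0 0 0 0 6; 1 0 0 0 0 0 6; 1.5 0 0 0 0 0 6; 2 0 0 0 0 0 6; 2.5 0 0 0 0 0 6; 2.5 0 0 0 0 0 6; 2.5 0 0 0 0 0 6; 2.5 0 0 0 0 0 6; 2 0 0 0 0 0 6; 1.5 0 0 0 0 0 6; 0.5 0 0 0 0 0 6"}}

```text
time_s: 8.4
tool_pos: [0.4988, -0.1556, 0.0277]
eef_rot: [[0.271, 0.963, 0.001], [0.963, -0.271, -0.0], [-0.0, 0.001, -1.0]]
force: [-1.9, -5.6, 4.8]
opening: 0.0602
finger_force: 2.8
```

Run:
```python
from bd import *
to(-5,-110,28); im=board(220,440,205,345); cv2.imwrite("pics/t5.png",cv2.resize(im[190:350,130:450,::-1],None,fx=2.5,fy=2.5))
```

```text
t 8.4 jig xyz [  -3.4 -315.6   27.7] yaw in jig 89.68 tilt [ 0.0005 -0.0004] op 0.060243186420088225 F [-1.9 -5.6  4.8]
cm tool: [20.56 -0.27 -0.04]
board [547.6 -22.8 106.7  97.2  73.9] jig [   8.3 -174.6] ang 89.3
```

View pics/t5.png

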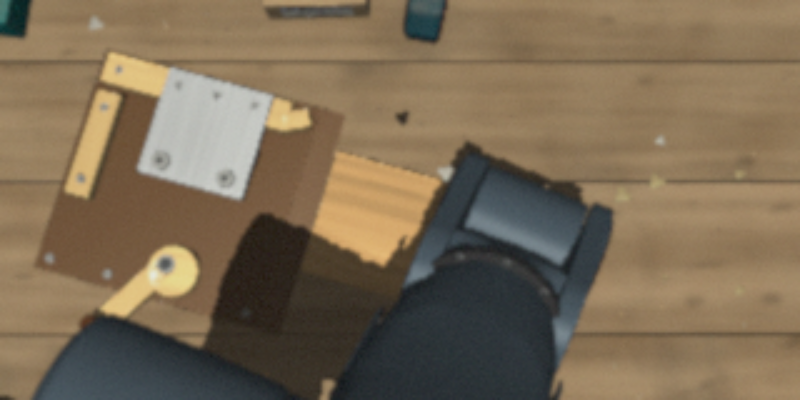

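The board's leading end is at the mouth, about (335,152). Its fence side is at jig x≈57 and it is nearly parallel to the jig, so it will enter cleanly.

Call:
{"method": "jog_arm", "body": {"motion": "1 0 0 0 0 0 6; 1.5 0 0 0 0 0 6; 1.5 0 0 0 0 0 6; 1.5 0 0 0 0 0 6; 1.5 0 0 0 0 0 6; 1.5 0 0 0 0 0 6; 1.5 0 0 0 0 0 6; 1.5 0 0 0 0 0 6; 1.5 0 0 0 0 0 6; 1.5 0 0 0 0 0 6; 1 0 0 0 0 0 6; 0.5 0 0 0 0 0 6"}}

```text
time_s: 9.65
tool_pos: [0.5424, -0.002, 0.0276]
eef_rot: [[0.272, 0.962, 0.0], [0.962, -0.272, -0.0], [-0.0, 0.0, -1.0]]
force: [-2.5, -5.3, 4.0]
opening: 0.06
finger_force: 2.8
```

```bash
python3 go.py -5 -104 28
```

```text
t 9.65 jig xyz [  -2.2 -156.    27.6] yaw in jig 89.63 tilt [ 0.0003 -0.0005] op 0.05997830301808072 F [-2.5 -5.3  4. ]
cm tool: [ 5.2  -0.31 -0.04]
```

Call:
{"method": "jog_arm", "body": {"motion": "1 0 -0.3 0 0 0 6; 1 0 0 0 0 0 6; 1 0 0 0 0 0 6; 1 0 0 0 0 0 6; 0.5 0 0 0 0 0 6; 0.2 0 0 0 0 0 6; 0 0 0 0 0 0 6"}}

```text
time_s: 10.35
tool_pos: [0.5547, 0.0429, 0.0301]
eef_rot: [[0.272, 0.962, -0.0], [0.962, -0.272, 0.0], [0.0, -0.0, -1.0]]
force: [-0.1, 0.7, 0.0]
opening: 0.0599
finger_force: 0.0
```

```bash
python3 go.py -5 -104 28
```

```text
t 10.35 jig xyz [  -2.3 -109.4   30.1] yaw in jig 89.61 tilt [-0.0001  0.0004] op 0.059911448910307905 F [-0.1  0.7  0. ]
cm tool: [ 0.54 -0.28  0.21]
```

Call:
{"method": "jog_arm", "body": {"motion": "0.2 0 0 0 0 0 6; 0.2 0 0 0 0 0 6; 0 0 0 0 0 0 6"}}

```text
time_s: 10.65
tool_pos: [0.5558, 0.0464, 0.0301]
eef_rot: [[0.273, 0.962, -0.0], [0.962, -0.273, 0.0], [0.0, -0.0, -1.0]]
force: [-0.9, 0.7, 0.3]
opening: 0.0602
finger_force: 0.0
```

Run:
```python
from bd import *
where(); im,d=bot.get_image("scene"); u,v=map(int,proj("scene",[.575,.1,.02])); print(u,v)
cv2.imwrite("pics/s6.png",cv2.resize(im[v-90:v+75,u-110:u+110,::-1],None,fx=3.5,fy=3.5,interpolation=cv2.INTER_CUBIC))
```

```text
t 10.65 jig xyz [  -2.2 -105.8   30.1] yaw in jig 89.59 tilt [-0.0003  0.0003] op 0.060197328732121386 F [-0.9  0.7  0.3]
287 287
```

View pics/s6.png

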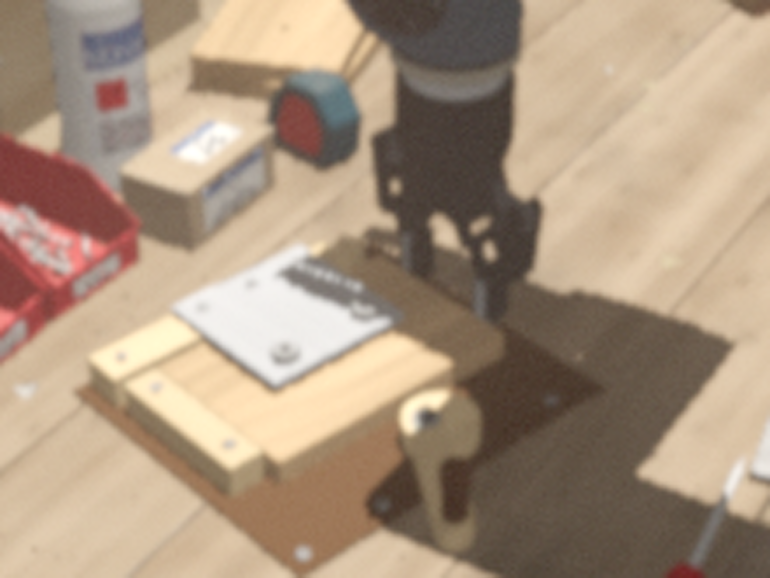

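The board lies under the plate, close to the end stop at (255,470) and free of the cam. I'll keep pushing gently until it seats.

Call:
{"method": "jog_arm", "body": {"motion": "0.1 0 0 0 0 0 6; 0.1 0 0 0 0 0 6; 0 0 0 0 0 0 6"}}

```text
time_s: 11.0
tool_pos: [0.5564, 0.0482, 0.0302]
eef_rot: [[0.273, 0.962, -0.0], [0.962, -0.273, 0.0], [0.0, -0.0, -1.0]]
force: [-0.6, -0.8, -0.2]
opening: 0.0599
finger_force: 0.4
```

Call:
{"method": "jog_arm", "body": {"motion": "0.1 0 0 0 0 0 6; 0.1 0 0 0 0 0 6; 0 0 0 0 0 0 6"}}

```text
time_s: 11.3
tool_pos: [0.5569, 0.0496, 0.0303]
eef_rot: [[0.272, 0.962, -0.0], [0.962, -0.272, -0.001], [-0.001, -0.0, -1.0]]
force: [-1.7, -5.5, -0.5]
opening: 0.06
finger_force: 2.8
```

Call:
{"method": "jog_arm", "body": {"motion": "0.1 0 0 0 0 0 6; 0.1 0 0 0 0 0 6; 0 0 0 0 0 0 6"}}

```text
time_s: 11.6
tool_pos: [0.557, 0.0499, 0.0302]
eef_rot: [[0.272, 0.962, -0.002], [0.962, -0.272, -0.003], [-0.003, -0.001, -1.0]]
force: [-4.5, -20.6, 1.3]
opening: 0.0603
finger_force: 10.4
```

Force has risen to 20 N, so the board is seated on the end stop. Now I retreat, rise, and turn for the knob.

Call:
{"method": "jog_arm", "body": {"motion": "-2 0 0 0 0 0 6; -3 0 -1 0 0 0 6; 0 0 -4 0 0 0 6; 0 0 -5 0 0 0 6; 0 0 -2 0 0 0.14 6; 0 0 0 0 0 0.14 6; 0 0 0 0 0 0.14 6; 0 0 0 0 0 0.14 6; 0 0 0 0 0 0.14 6; 0 0 0 0 0 0.14 6; 0 0 0 0 0 0.14 6; 0 0 0 0 0 0.14 6"}}

```text
time_s: 12.8
tool_pos: [0.544, 0.004, 0.1504]
eef_rot: [[0.986, 0.168, 0.0], [0.168, -0.986, 0.0], [0.0, -0.0, -1.0]]
force: [-0.3, -0.3, 0.1]
opening: 0.06
finger_force: 0.0
```

Call:
{"method": "jog_arm", "body": {"motion": "0 0 0 0 0 0.14 6; 0 0 0 0 0 0.14 6; 0 0 0 0 0 0.14 6; 0 0 0 0 0 0.14 6; 0 0 0 0 0 0.14 6; 0 0 0 0 0 0.14 6; 0 0 0 0 0 0.14 6; 0 0 0 0 0 0 6"}}

```text
time_s: 13.6
tool_pos: [0.544, 0.004, 0.1504]
eef_rot: [[0.691, -0.722, 0.0], [-0.722, -0.691, 0.0], [0.0, -0.0, -1.0]]
force: [-0.4, 0.3, -0.6]
opening: 0.0599
finger_force: 0.0
```

Run:
```python
from bd import *
print(np.round(bot.sense()["joints"],1)); to(-164,43,110)
im,d=bot.get_image("top"); cv2.imwrite("pics/t7.png",cv2.resize(im[190:340,130:330,::-1],None,fx=4,fy=4))
im,d=bot.get_image("scene"); hsv=cv2.cvtColor(im,cv2.COLOR_RGB2HSV)
cv2.imwrite("pics/s7.png",cv2.resize(im[200:380,190:390,::-1],None,fx=3.3,fy=3.3,interpolation=cv2.INTER_CUBIC))
```

```text
[ -4.5  27.1 100.9   0.   51.9 131.8]
t 13.6 jig xyz [  -2.2 -149.8  150.4] yaw in jig -30.84 tilt [0.0004 0.0002] op 0.05989775406544896 F [-0.4  0.3 -0.6]
cm tool: [-23.77  -8.26   4.04]
```

View pics/s7.png

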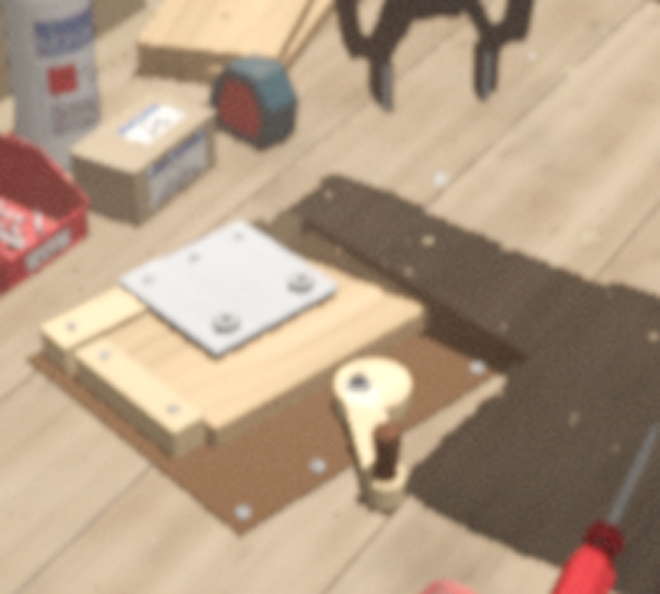

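The front sits tight at the end stop (205,430) and parallel under the plate. The knob's top is at crop (387,432) and its base at (385,475).

Run:
```python
from bd import *
c,s=np.cos(p[2]),np.sin(p[2])
for x,y,z in [(387,430,.0595),(385,474,.0215)]:
    w=ray("scene",190+x/3.3-.4,200+y/3.3-.4,z)[:2]*1000-p[:2]; print(np.round([c*w[0]+s*w[1],-s*w[0]+c*w[1]],1))
im=cv2.imread("pics/t7.png"); g=im.sum(2)[440:600,0:300].astype(int)
ys,xs=np.where((im.max(2)[440:580,60:240]<75)); print(len(xs),np.median(xs)+60,np.median(ys)+440)
w=ray("top",130+(np.median(xs)+60)/4,190+(np.median(ys)+440)/4,.05)[:2]*1000-p[:2]; print(np.round([c*w[0]+s*w[1],-s*w[0]+c*w[1]],1))
```

```text
[-163.9   47.5]
[-159.5   44.7]
3521 210.0 550.0
[-170.8    3.2]
```

Call:
{"method": "jog_arm", "body": {"motion": "-2 -0.7 0 0 0 0 6; -3.8 -1.3 0 0 0 0 6; -4 -1.4 0 0 0 0 6; -4 -1.4 0 0 0 0 6; -4 -1.4 0 0 0 0 6; -4 -1.4 0 0 0 0 6; -2 -0.7 0 0 0 0 6; 0 0 0 0 0 -0.14 6; 0 0 0 0 0 -0.14 6; 0 0 0 0 0 -0.14 6; 0 0 0 0 0 0 6"}}

```text
time_s: 14.8
tool_pos: [0.4389, 0.2331, 0.1504]
eef_rot: [[0.929, -0.371, 0.0], [-0.371, -0.929, 0.0], [0.0, -0.0, -1.0]]
force: [0.0, -0.4, 0.4]
opening: 0.0599
finger_force: 0.0
```

```bash
python3 -c "
from go import *
print(np.round(bot.sense()['joints'],1));to(-161,43,52)"
```

```text
[ 22.6  23.  107.9   0.   49.1 134.4]
t 14.8 jig xyz [-164.5   43.1  150.4] yaw in jig -6.36 tilt [0.0002 0.0002] op 0.05987363346748832 F [ 0.  -0.4  0.4]
cm tool: [ 0.35 -0.03  9.84]
```

Call:
{"method": "jog_arm", "body": {"motion": "0.1 -0.2 3 0 0 0 6; 0 0 3.5 0 0 0 6; 0 0 2.3 0 0 0 6; 0 0 1 0 0 0 6; 0 0 0 0 0 0 4; 0 0 0 0 0 0 2; 0 0 0 0 0 0 1; 0 0 0 0 0 0 1; 0 0 0 0 0 0 1; 0 0 0 0 0 0 1", "grip_force": 30}}

```text
time_s: 15.8
tool_pos: [0.4412, 0.2346, 0.0534]
eef_rot: [[0.927, -0.376, 0.002], [-0.376, -0.927, 0.001], [0.002, -0.001, -1.0]]
force: [-0.9, -1.4, 9.0]
opening: 0.0171
finger_force: 29.5
```

Run:
```python
from go import *
R,t=where()
c,s=np.cos(p[2]),np.sin(p[2]);d=t[:2]-p[:2];j=np.array([c*d[0]+s*d[1],-s*d[0]+c*d[1]])
r=j-[-91.4,0];a=np.arctan2(r[1],r[0]);print("r",np.hypot(*r),"theta",a-np.radians(140))
# rows: rotate by th about pivot; shift in tool frame of that moment
th=.14;yaw=np.arctan2(R[1,0],R[0,0])-p[2]
A=lambda q:np.array([[np.cos(q),-np.sin(q)],[np.sin(q),np.cos(q)]])
dj=85*(np.array([np.cos(a+th)-np.cos(a),np.sin(a+th)-np.sin(a)]))
l=A(yaw).T@dj; print("row tool cm",l[0]/10,-l[1]/10)
```

```text
t 15.8 jig xyz [-162.7   45.2   53.4] yaw in jig -6.67 tilt [0.0019 0.0007] op 0.01712104616681506 F [-0.9 -1.4  9. ]
r 84.43706368944416 theta 0.13263854512960194
row tool cm -0.44008606296098784 1.1045871647187597
```

Call:
{"method": "jog_arm", "body": {"motion": "0 0 -0.1 0 0 0 1; -0.44 1.1 0 0 0 -0.14 1; -0.44 1.1 0 0 0 -0.14 1; -0.44 1.1 0 0 0 -0.14 1; -0.44 1.1 0 0 0 -0.14 1; -0.44 1.1 0 0 0 -0.14 1"}}

```text
time_s: 16.4
tool_pos: [0.4137, 0.1828, 0.0536]
eef_rot: [[0.949, 0.315, 0.002], [0.315, -0.949, 0.001], [0.002, -0.0, -1.0]]
force: [5.2, -0.9, -3.5]
opening: 0.0173
finger_force: 30.1
```

```bash
cat > lev.py <<'E'
from go import *
R,t=where()
c,s=np.cos(p[2]),np.sin(p[2]);d=t[:2]-p[:2];j=np.array([c*d[0]+s*d[1],-s*d[0]+c*d[1]])
r=j-[-91.4,0];a=np.arctan2(r[1],r[0])%(2*np.pi);print("r",np.hypot(*r),"theta",a-np.radians(140))
yaw=np.arctan2(R[1,0],R[0,0])-p[2];F=bot.sense()["force"]
u=np.array([-np.sin(a+p[2]),np.cos(a+p[2])]);print("tangential F",u@F[:2],"radial F",np.array([u[1],-u[0]])@F[:2])
A=lambda q:np.array([[np.cos(q),-np.sin(q)],[np.sin(q),np.cos(q)]])
for th in(.05,.14):
    l=A(yaw).T@(85*(np.array([np.cos(a+th)-np.cos(a),np.sin(a+th)-np.sin(a)]))); print(th,"row tool cm",l[0]/10,-l[1]/10)
E
python3 lev.py
```

```text
t 16.4 jig xyz [-175.4  -12.    53.6] yaw in jig 33.76 tilt [0.0016 0.0006] op 0.017258385577281866 F [ 5.2 -0.9 -3.5]
r 84.82507394993269 theta 0.8403335854491063
tangential F 0.18357977613773319 radial F -5.293163864882419
0.05 row tool cm -0.1740828104423894 0.3876629309540121
0.14 row tool cm -0.43779728292258646 1.1054963077005424
```

Call:
{"method": "jog_arm", "body": {"motion": "-0.43 1.1 0 0 0 -0.14 1; -0.43 1.1 0 0 0 -0.14 1; -0.43 1.1 0 0 0 -0.14 1; -0.43 1.1 0 0 0 -0.14 1; -0.43 1.1 0 0 0 -0.14 1; 0 0 0 0 0 0 1"}}

```text
time_s: 17.0
tool_pos: [0.4258, 0.1254, 0.0535]
eef_rot: [[0.525, 0.851, -0.002], [0.851, -0.525, -0.001], [-0.001, -0.001, -1.0]]
force: [-4.2, -5.2, 5.0]
opening: 0.0172
finger_force: 30.9
```

```bash
python3 lev.py
```

```text
t 17.0 jig xyz [-148.4  -64.1   53.5] yaw in jig 73.74 tilt [-0.0015 -0.0006] op 0.017214413186810124 F [-4.2 -5.2  5. ]
r 85.83478114133932 theta 1.5421367422599959
tangential F 2.0678915597887344 radial F 6.332751571842752
0.05 row tool cm -0.1725062374220761 0.3883670570193283
0.14 row tool cm -0.433301862070912 1.1072660220560384
```

Call:
{"method": "jog_arm", "body": {"motion": "-0.16 0.4 0 0 0 -0.05 1; -0.16 0.4 0 0 0 -0.05 1; -0.16 0.4 0 0 0 -0.05 1; 0 0 0 0 0 0 1", "grip_force": 50}}

```text
time_s: 17.4
tool_pos: [0.4329, 0.1156, 0.0535]
eef_rot: [[0.395, 0.919, -0.004], [0.919, -0.395, -0.001], [-0.003, -0.003, -1.0]]
force: [-7.0, -11.7, 10.9]
opening: 0.0167
finger_force: 48.7
```

```bash
python3 lev.py
```

```text
t 17.4 jig xyz [-139.   -71.7   53.5] yaw in jig 82.17 tilt [-0.0036 -0.0012] op 0.01668858758317617 F [ -7.  -11.7  10.9]
r 86.07498438347275 theta 1.6828047392703587
tangential F 4.25847411858095 radial F 12.994901854667136
0.05 row tool cm -0.1750063184727471 0.3872468998223119
0.14 row tool cm -0.4404310123898969 1.1044496686581662
```

Call:
{"method": "jog_arm", "body": {"motion": "-0.25 0.36 0 0 0 -0.05 1; -0.2 0.38 0 0 0 -0.05 1; 0 0 0 0 0 0 1"}}

```text
time_s: 17.7
tool_pos: [0.4384, 0.1093, 0.0535]
eef_rot: [[0.301, 0.953, -0.003], [0.953, -0.301, -0.0], [-0.001, -0.003, -1.0]]
force: [-6.3, -3.8, 8.7]
opening: 0.0163
finger_force: 48.9
```

```bash
python3 lev.py
```

```text
t 17.7 jig xyz [-132.1  -76.3   53.5] yaw in jig 87.87 tilt [-0.0029 -0.0002] op 0.01628212628814738 F [-6.3 -3.8  8.7]
r 86.4921575703554 theta 1.7791243992021215
tangential F -1.988159609428432 radial F 7.067247308942924
0.05 row tool cm -0.17625190507227015 0.3866815729845055
0.14 row tool cm -0.44398379864099413 1.103026261617662
```

Call:
{"method": "jog_arm", "body": {"motion": "-0.2 0.38 0 0 0 -0.05 1; 0 0 0 0 0 0 1"}}

```text
time_s: 17.9
tool_pos: [0.4412, 0.1065, 0.0534]
eef_rot: [[0.254, 0.967, -0.003], [0.967, -0.254, 0.0], [-0.001, -0.003, -1.0]]
force: [-7.5, -1.2, 7.9]
opening: 0.0166
finger_force: 49.0
```

```bash
python3 lev.py|head -3
```

```text
t 17.9 jig xyz [-128.6  -78.3   53.4] yaw in jig 90.73 tilt [-0.0032  0.0001] op 0.016612490065522234 F [-7.5 -1.2  7.9]
r 86.65335661906089 theta 1.8249742745320496
tangential F -4.9168890124257185 radial F 5.843458633034612
```

Call:
{"method": "jog_arm", "body": {"motion": "-0.1 0.2 0 0 0 -0.025 1; -0.1 0.2 0 0 0 -0.025 1; 0 0 0 0 0 0 1"}}

```text
time_s: 18.2
tool_pos: [0.4436, 0.1041, 0.0533]
eef_rot: [[0.206, 0.979, -0.005], [0.979, -0.206, 0.0], [-0.001, -0.005, -1.0]]
force: [-12.7, 5.9, 9.4]
opening: 0.0164
finger_force: 49.4
```

```bash
python3 lev.py|head -3
```

```text
t 18.2 jig xyz [-125.7  -80.    53.3] yaw in jig 93.53 tilt [-0.0053  0.0005] op 0.01635366222762053 F [-12.7   5.9   9.4]
r 87.01325594640062 theta 1.8643433881182991
tangential F -13.59920576845809 radial F 3.255969841915471
```

Call:
{"method": "jog_arm", "body": {"motion": "-0.05 0.15 0 0 0 0 1; 0 0 0 0 0 0 1"}}

```text
time_s: 18.4
tool_pos: [0.4448, 0.1033, 0.0533]
eef_rot: [[0.206, 0.978, -0.006], [0.979, -0.206, 0.0], [-0.001, -0.006, -1.0]]
force: [-13.1, 5.7, 11.1]
opening: 0.0165
finger_force: 49.4
```

```bash
python3 lev.py|head -3
```

```text
t 18.4 jig xyz [-124.3  -80.4   53.3] yaw in jig 93.52 tilt [-0.0056  0.0003] op 0.01652180762314416 F [-13.1   5.7  11.1]
r 86.86415855340398 theta 1.8802540328117239
tangential F -13.874567788302771 radial F 3.4681709531363674
```

Call:
{"method": "jog_arm", "body": {"motion": "-0.05 0.15 0 0 0 0 1; 0 0 0 0 0 0 1"}}

```text
time_s: 18.6
tool_pos: [0.445, 0.103, 0.0532]
eef_rot: [[0.206, 0.978, -0.008], [0.978, -0.206, 0.001], [-0.001, -0.008, -1.0]]
force: [-18.6, 13.0, 14.9]
opening: 0.0166
finger_force: 49.9
```

```bash
python3 lev.py|head -3
```

```text
t 18.6 jig xyz [-124.   -80.6   53.2] yaw in jig 93.51 tilt [-0.0082  0.0008] op 0.01664164848727705 F [-18.6  13.   14.9]
r 86.98557750752961 theta 1.8844067726187959
tangential F -22.699770870368894 radial F 1.00261622083735
```

Force has jumped to 23 N with the lever at its limit, so it's locked. Releasing.

Call:
{"method": "jog_arm", "body": {"motion": "0 -0.1 0 0 0 0 4; 0 0 0 0 0 0 4.5; 0 0 0 0 0 0 4.5; 0 0 -2 0 0 0 4.5; 0 0 -4 0 0 0 4.5; 0 0 -4 0 0 0 4.5; -4 0 -2 0 0 0 4.5; -4.5 0 0 0 0 0 4.5; -4.5 0 0 0 0 0 4.5; -4.5 0 0 0 0 0 4.5; -4 0 0 0 0 0 4.5; 0 0 0 0 0 0 4.5"}}

```text
time_s: 19.8
tool_pos: [0.4032, -0.1117, 0.1736]
eef_rot: [[0.209, 0.978, 0.001], [0.978, -0.209, -0.001], [-0.001, 0.001, -1.0]]
force: [0.5, 1.0, -0.9]
opening: 0.0451
finger_force: 0.0
```

Run:
```python
from bd import *
where()
a,d=bot.get_image("scene"); b,d=bot.get_image("top")
A=cv2.resize(a[200:380,190:390,::-1],(400,360),interpolation=cv2.INTER_CUBIC); B=cv2.resize(b[195:335,130:290,::-1],(400,350),interpolation=cv2.INTER_CUBIC)
cv2.imwrite("pics/f.png",np.hstack([A[:350],B])); cv2.imwrite("pics/topf.png",b[...,::-1])
```

```text
t 19.8 jig xyz [-107.2 -298.8  173.6] yaw in jig 93.33 tilt [ 0.0009 -0.0009] op 0.045095434138852766 F [ 0.5  1.  -0.9]
```

View pics/f.png

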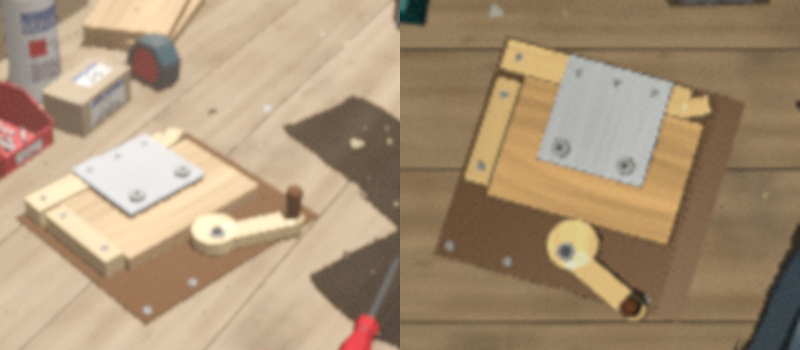

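Both views show the front seated against the end stop (left panel (125,265), right panel (495,185)) and along the fence. The cam disc presses on the front's side at (575,235), with the lever swung to the mouth side at (635,305). The bystanders have not moved.

```bash
python3 -c "
from plant import bot
print(bot.finish_job())"
```

```text
the job is handed in; nothing more can be done
None
```

The drawer front is seated against the end stop and fence, the cam lever is locked at its limit, nothing else on the bench looked moved in the last pictures, and the job was handed in at about 20 s; no verdict came back.

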